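# Seat the keyed strainer plate in the brewing bowl

## Task

Push the orange stud with a fingertip to turn the white strainer plate in its steel bowl until the notch in its edge is over the key pin at the red mark, then press the plate down until it is fully home on the pin. Push gently, do not lift the plate, and leave everything else on the bench where it is.

Things in the scene. Friction and masses are not known exactly. Their poses are not given: they have to be found in the camera images.
- bowl: Round steel strainer bowl, fixed to the bench, open on top. Outer diameter 108 mm (foot 132 mm), rim 58 mm above the bench, well 93 mm in diameter. A short spout along its +y reaches 100 mm from the axis, 38 mm high. Its key pin stands in the well on its +x side; a red mark on the rim and down the outside shows where. Origin: on the bowl's axis at the bench, z up.
- plate: White round plate with small black holes, 90 mm in diameter, 8 mm thick, 0.15 to 0.24 kg, lying level and loose in the bowl, its hollow hub over the bowl's fixed 13 mm spindle (0.7 mm play). It turns either way with light friction and stays where left. Its underside starts 48 mm above the bench, 2.5 mm over the pin; home it is at 38 mm. Origin: centre of its underside; notch on its +x, stud on its -x.
- hub_top (a point): Centre of the hub's flat black top, on the plate's axis, 37 mm above the plate's underside. The hub is 24 mm in diameter. Press here to seat the plate.
- gasket (a joint): Black rubber gasket, 72 mm in diameter, under the plate and hidden by it; it slides straight down in the bowl. 0 as at the start, 0.010 m fully down (plate home). It gives way to a push of about 5 N (press with 8 to 20 N on the hub) and stays down when released. Off the notch the pin stops the plate about 6 mm short of home, slightly tilted; it can still be turned then.
- notch (a point): Centre of the notch in the plate's edge, 40 mm from the plate's axis, at its top face. The notch is 12 mm wide, open to the edge and cut through the plate from 33 mm radius outwards.
- stud_top (a point): Centre of the top of the orange stud on the plate: upright, 14 mm in diameter, 16 mm high above the plate's top face, 36 mm from the plate's axis, diametrically opposite the notch. Push its side to turn the plate.
- pin (a point): Top of the bowl's red key pin, 40 mm from the bowl's axis, 45.5 mm above the bench. The pin is 6 mm wide (so the notch may be about 3 mm to either side) and reaches inwards from the well's wall to 37 mm radius. It lies under the plate until the notch uncovers it; the red mark on the rim is straight outward of it.
- clamp_ring: loose dark steel clamp ring lying flat near the bowl, 60 mm outside diameter, 12 mm high; origin under its centre. Not to be disturbed.
- cup: small loose steel cup standing near the bowl, rim diameter 60 mm, 50 mm high; origin under its centre. Not to be disturbed.
- brush: loose blue-handled cleaning brush lying near the bowl, about 180 mm long; its x axis runs along the handle. Not to be disturbed.
- bottle: loose white bottle with blue cap, 64 mm diameter, 170 mm high; origin under its centre. Not to be disturbed.
- jar: loose white jar with green lid, 84 mm diameter, 110 mm high; origin under its centre. Not to be disturbed.
- wrench: loose steel wrench lying flat, 180 mm long; its x axis runs along it. Not to be disturbed.
- mug: loose blue mug, 80 mm diameter, 90 mm high, with a handle; origin under its centre. Not to be disturbed.
Mind the look-alikes: they are no part of the job. Leave any turquoise look-alike of the plate alone.

How it is judged:
By the outcome, as a careful person would: the job done as asked, in the order asked, and still so for the second after the job is handed in, with the robot touching nothing.
It also fails if it takes over 51 s, if anything falls off the work surface, if the arm or the gripper's body presses on something with over 40 N, if the wrist force passes 120 N, or if a joint passes its speed limit or range.

## Robot

A 6-joint arm with a two-finger parallel gripper is mounted at the origin on the work surface. World frame = base frame: x ahead of the robot, y to its left, z up, the work surface at z = 0. Lengths are in mm, angles in rad, forces in N, time in s.
With the tool pointing down it reaches from about 400 to 825 mm from the base axis. Payload 7 kg.
Tool frame: the origin (TCP) lies on the mounting face of the last link; the fingertips stand 178 mm ahead of it and the grasp point (between the pads) lies 159 mm ahead of it; z points along the fingers, y is the line along which they close (so a half turn about z gives the same grasp; the last joint's range is limited). The gripper opens to 88 mm and grips with 3 to 60 N. Pads are 19 mm wide; open, the fingers measure 130 mm over their backs; the gripper's body (78 mm by 193 mm) begins 47 mm behind the grasp point.
Start: joints at [-1.043, 0.359, 0.012, 0, -1.224, -0.288], TCP at [160.293, -655.669, 404.661] pointing down, gripper open.
Joint ranges: [-3.07, 3.07], [-1.43, 2.12], [-1.02, 1.25], [-3.03, 1.67], [-3.05, -0], [-3.03, 3.03]. Speed limits (rad/s): [2.39, 2.39, 3.01, 3.14, 3.14, 3.14].

## Interface

Orientations are given as a rotation vector (axis times angle).
In Python, from bench import robot gives the robot as it stands. The module is installed in compiled form; this text tells all that it offers.
- The arm moves only by the tool servo_tool, never from a script. Its argument "deltas" is a list of rows, each a list of 3 entries, a list of its own where there are three numbers: the turn, a rotation vector about the tool's x, y, z in rad, then the shift along the tool's x, y, z in cm, then the opening, from -1 (shut) to 1 (fully open). In form: [[[rx, ry, rz], [tx, ty, tz], grip], ...]. A call has 1 to 10 rows; each row shifts and turns the commanded pose from where the row before left it, along the tool's axes as they then stand; what a row does not reach is not made up. A row lasts 1/8 s, in which the tool goes at most 62.5 mm and 10.7 degrees, less where a joint would pass 70% of its speed; a pose out of reach is approached as far as the arm can. A call with a gripper value outside its range is refused whole. The fingers move at their own pace and stop on an object; "force" is the grip in N (left out, the last holds). Time passes only in rows, so rows that do not move let the fingers close. It gives the time, the measured TCP pose, the force, the opening and the grip force at its end, in the units of the state.
- robot.get_obs(): the state, without advancing time (a new reading comes with each control period).
- robot.capture(name): name is "scene" or "top" or "wrist"; returns a dict with "image" (384x512x3 uint8, blue, green, red), "camera_matrix" (3x3 intrinsics, pixels), "camera_from_world" (4x4, takes a point from world to camera coordinates); the wrist camera has in their place "T_tool_cam" (4x4, takes a point from camera to tool coordinates, whose origin is the TCP and whose axes are the flange's). Camera axes: x right, y up, looking along -z (the intrinsics and any distortion apply to the point x, -y, -z); pixel columns grow to the right and rows downward; lengths in mm; the calibration is good to about 2 mm. A picture is of the moment at which its call begins: read the wrist's pose just before it. There is no depth.
- robot.job_done(): hands the job in; it is judged then, once.
The state is a dict: "time": time; "q": joint angles; "joint_vel": joint speeds; "joint_torque": joint torques, N m; "eef_pos": TCP position; "tool_rot": TCP orientation; "contact_force": force on the tool from outside, world axes, zero at the start; "wrist_torque": the same for the moment, N m; "grip_width": opening from 0.0 (shut) to 1.0 (fully open); "gripper_force": force on a finger pad.
Only numpy, scipy, OpenCV 4.12 (cv2) and the standard library are available. Lean on these libraries where they do the work, as an engineer would, in place of code of your own. Each camera call takes 0.05 s, during which the arm holds its last target. There are 200 camera calls.

## Working session

There is one attempt and no reset: what is moved stays moved. The work goes in short steps, Python scripts to look and compute and a tool call to move; the robot and the scene stay as the last step left them, time stands still between calls to the robot, and variables do not carry over. Pictures are saved under pics/ and viewed, at most 10 in all, crops included, and the job is handed in when it is done.

Besides the shell and the picture viewer there is one more tool, called after "Call:" as name(argument=value, ...) on one line, values as JSON. servo_tool: Moves the arm, as the interface text tells. Its arguments: {"type":"object","properties":{"deltas":{"type":"array","items":{"type":"array"}},"force":{"type":"number"}},"required":["deltas"]}

```bash
mkdir -p pics
cat > h.py <<'E'
import numpy as np, cv2
from bench import robot
from scipy.spatial.transform import Rotation as R
def grab(n):
    o=robot.get_obs(); c=robot.capture(n)
    K=np.array(c["camera_matrix"])
    if n=="wrist":
        T=np.eye(4);T[:3,:3]=R.from_rotvec(o["tool_rot"]).as_matrix();T[:3,3]=o["eef_pos"]
        M=np.linalg.inv(T@np.array(c["T_tool_cam"]))
    else: M=np.array(c["camera_from_world"])
    return c["image"],K,M
def onz(K,M,uv,z):
    d=np.linalg.inv(K)@[uv[0],uv[1],1]; d=np.array([d[0],-d[1],-d[2]])
    W=np.linalg.inv(M); o=W[:3,3]; d=W[:3,:3]@d
    return o+d*(z-o[2])/d[2]
def proj(K,M,p):
    c=M[:3,:3]@p+M[:3,3]; q=K@[c[0],-c[1],-c[2]]; return q[:2]/q[2]
E
python3 - <<'E'
from h import *
o=robot.get_obs();print({k:np.round(v,3) for k,v in o.items()})
for n in("scene","top"):
    i,K,M=grab(n);cv2.imwrite(f"pics/{n}0.png",i);np.savez(n+"0.npz",i=i,K=K,M=M);print(n,K,np.linalg.inv(M)[:3,3],(np.linalg.inv(M)[:3,2]))
a=cv2.imread("pics/scene0.png");b=cv2.imread("pics/top0.png")
cv2.imwrite("pics/both0.png",cv2.resize(np.vstack([a,b]),(400*1,600)))
E
```

```text
{'time': np.float64(0.0), 'q': array([-1.043,  0.359,  0.011, -0.   , -1.224, -0.288]), 'joint_vel': array([0.003, 0.001, 0.002, 0.   , 0.001, 0.001]), 'joint_torque': array([ 1.0000e-03, -5.8272e+01,  2.9306e+01,  6.9980e+00,  7.0000e-03,
       -0.0000e+00]), 'eef_pos': array([ 160.249, -655.501,  403.738]), 'tool_rot': array([ 3.750e-01, -3.119e+00, -3.000e-03]), 'contact_force': array([0.651, 0.822, 0.842]), 'wrist_torque': array([-0.048, -0.009,  0.015]), 'gripper_force': np.float64(0.0), 'grip_width': np.float64(1.001)}
scene [[488.07790721   0.         265.57403033]
 [  0.         488.07790721 190.03422174]
 [  0.           0.           1.        ]] [1277.39085114  870.29038676  887.09501731] [0.51096706 0.62411739 0.59109234]
top [[482.00460688   0.         252.83075051]
 [  0.         482.00460688 180.07047665]
 [  0.           0.           1.        ]] [ 222.67604326    5.43087595 1797.88944014] [-0.20367839  0.00386528  0.97903022]
```

View pics/top0.png

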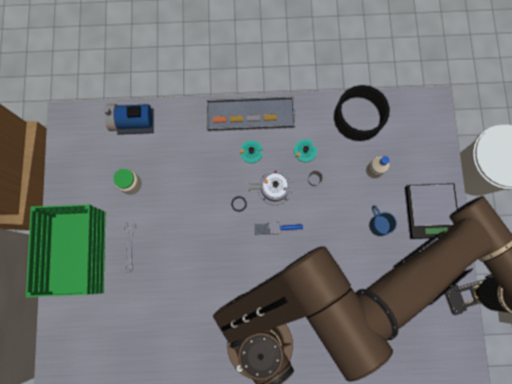

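View pics/scene0.png

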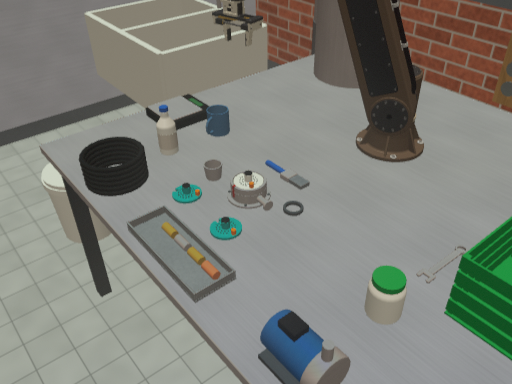

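The top view shows three candidates: the white plate in the steel bowl at (275,187), and turquoise look-alikes at (251,151) and (306,151). Only the white one is in a bowl, so it fits the description. I'll check it in an enlarged crop.

Run:
```python
from h import *
a=np.load("top0.npz");b=np.load("scene0.npz")
c1=cv2.resize(a["i"][160:215,245:305],None,fx=10,fy=10,interpolation=cv2.INTER_CUBIC)[:, :]
c2=cv2.resize(b["i"][160:215,219:279],None,fx=10,fy=10,interpolation=cv2.INTER_CUBIC)
cv2.imwrite("pics/c0.png",cv2.resize(np.vstack([c1,c2]),None,fx=.54,fy=.54))
print(onz(a["K"],a["M"],(275,184),85), onz(b["K"],b["M"],(248.5,175),85))
for n,d,z,lo in(("top",a,72,(245,160,305,215)),("scene",b,72,(219,160,279,215))):
    x0,y0,x1,y1=lo;h=cv2.cvtColor(d["i"][y0:y1,x0:x1],cv2.COLOR_BGR2HSV)
    for nm,m in(("orange",cv2.inRange(h,(5,120,120),(20,255,255))),("red",cv2.inRange(h,(0,100,60),(4,255,255))|cv2.inRange(h,(170,100,60),(180,255,255)))):
        v,u=np.nonzero(m)
        if len(u): print(n,nm,len(u),u.mean()+x0,v.mean()+y0,onz(d["K"],d["M"],(u.mean()+x0,v.mean()+y0),{"orange":67,"red":58}[nm]))
```

```text
[561.17312563 -80.99199097  85.        ] [574.86734447 -65.47403833  85.        ]
top orange 5 265.6 180.8 [578.10411169 -48.06900062  67.        ]
top red 1 275.0 171.0 [615.505734   -84.79851082  58.        ]
scene orange 26 251.15384615384616 184.23076923076923 [582.2503097  -44.35670416  67.        ]
scene red 20 233.1 190.15 [632.43833748 -64.86762975  58.        ]
```

View pics/c0.png

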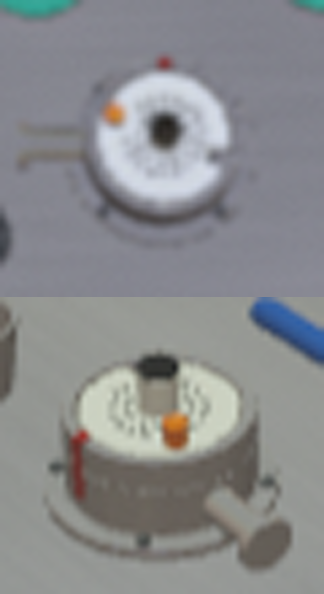

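The crop confirms it: white plate in the bowl, hub at about (275.5,184), stud at (266,181) towards world +y/+x, notch opposite at lower right, and the red mark at the top (+x). I'll move over it for a wrist view.

Call:
servo_tool(deltas=[[[0,0,0],[-3.7,3.3,0],-1],[[0,0,0],[-3.7,3.3,0],-1],[[0,0,0],[-3.7,3.3,0],-1],[[0,0,0],[-3.7,3.3,0],-1],[[0,0,0],[-3.7,3.3,0],-1],[[0,0,0],[-3.7,3.3,0],-1],[[0,0,0],[-3.7,3.3,0],-1],[[0,0,0],[-3.7,3.3,0],-1],[[0,0,0],[-3.7,3.3,0],-1],[[0,0,0],[-3.7,3.3,0],-1]])

```text
time: 1.35
eef_pos: [441.9, -245.7, 404.6]
tool_rot: [0.376, -3.119, -0.0]
contact_force: [1.5, -0.1, -0.7]
grip_width: 0.006
gripper_force: 0.0
```

Call:
servo_tool(deltas=[[[0,0,0],[-3.7,3.3,0],-1],[[0,0,0],[-3.7,3.3,0],-1],[[0,0,0],[-3.7,3.3,0],-1],[[0,0,0],[0,0,0],-1]])

```text
time: 1.85
eef_pos: [527.1, -122.3, 404.0]
tool_rot: [0.381, -3.118, -0.0]
contact_force: [-0.4, -0.4, 0.3]
grip_width: 0.007
gripper_force: 0.0
```

Run:
```python
from h import *
o=robot.get_obs();print(o["time"],o["eef_pos"],o["tool_rot"],o["q"],o["contact_force"])
i,K,M=grab("wrist");np.savez("w1.npz",i=i,K=K,M=M);cv2.imwrite("pics/w1.png",cv2.resize(i,None,fx=1.5,fy=1.5))
print(np.linalg.inv(M)); print(proj(K,M,np.array([566,-82,56])))
```

```text
1.85 [ 527.11199113 -122.28536474  404.02543279] [ 3.80722464e-01 -3.11775494e+00 -3.34613231e-04] [ 1.34285999e-01  1.39289473e-01 -2.84320279e-01 -2.43131330e-04
 -1.14786170e+00 -1.46195708e+00] [-0.37201485 -0.40511942  0.33590402]
[[-2.41142683e-01 -9.39958129e-01 -2.41513813e-01  4.64310872e+02]
 [ 9.70489614e-01 -2.33643852e-01 -5.96695938e-02 -1.38417886e+02]
 [-3.41297731e-04 -2.48775533e-01  9.68561107e-01  3.84699756e+02]
 [ 0.00000000e+00  0.00000000e+00  0.00000000e+00  1.00000000e+00]]
[279.35774702 216.77319852]
```

View pics/w1.png

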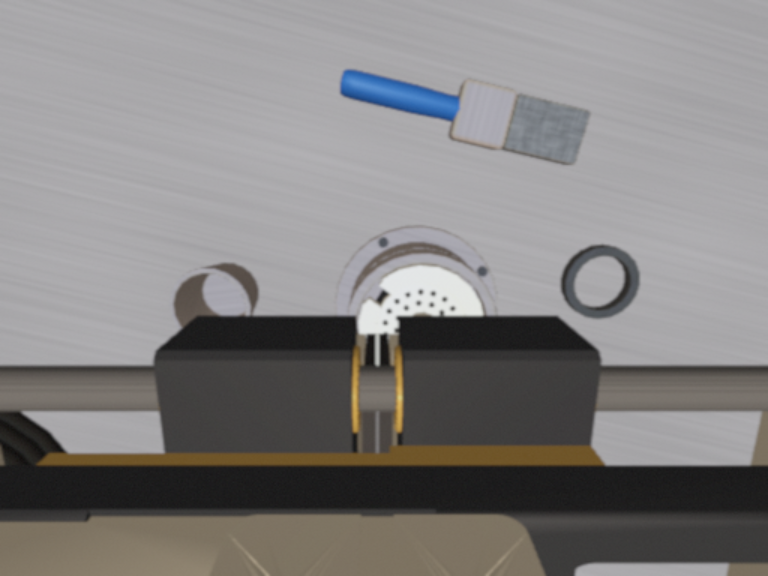

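The wrist view shows the bowl at about (280,200) in native pixels, with the notch at (255,197) and the stud and hub hidden by the fingers. I'll shift so the whole bowl comes into view.

Call:
servo_tool(deltas=[[[0,0,0],[-3.5,1,0],-1],[[0,0,0],[-3.5,1,0],-1],[[0,0,0],[-3.0,0.5,0],-1],[[0,0,0],[0,0,0],-1],[[0,0,0],[0,0,0],-1]])

```text
time: 2.52
eef_pos: [616.2, -77.4, 404.2]
tool_rot: [0.374, -3.118, -0.0]
contact_force: [0.2, -0.0, 1.1]
grip_width: 0.004
gripper_force: 0.0
```

Run:
```python
from h import *
i,K,M=grab("wrist");np.savez("w2.npz",i=i,K=K,M=M)
u,v=proj(K,M,np.array([566,-82,56])).astype(int);print(u,v)
x0,y0=max(u-80,0),max(v-80,0)
print(x0,y0);cv2.imwrite("pics/w2.png",cv2.resize(i[y0:y0+150,x0:x0+170],None,fx=4,fy=4,interpolation=cv2.INTER_CUBIC))
```

```text
259 124
179 44
```

View pics/w2.png

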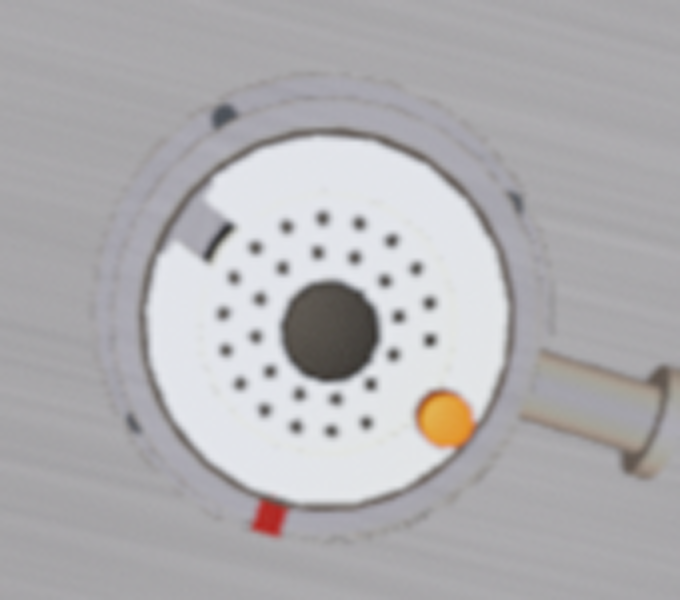

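The crop shows the whole bowl: hub (331,331), stud top (446,418), notch (203,227), red mark on the rim (269,517), spout on the right. Next I'll turn these into world positions and check the radii.

Run:
```python
from h import *
d=np.load("w2.npz");K,M,i=d["K"],d["M"],d["i"]
f=lambda p,z:onz(K,M,(p[0]/4+179-.4,p[1]/4+44-.4),z)
# plate edge ellipse in image
plate=[(145,318),(512,318),(331,129),(331,507)]
c=np.mean([f(p,57) for p in plate],0);print("plate",c,[np.round(f(p,57)-c,1) for p in plate])
P=dict(hub=f((331,331),85),stud=f((446,420),72),notch=f((203,227),56),red=f((269,517),58))
for k,p in P.items():
    e=p-P["hub"];print(k,p.round(1),np.hypot(*e[:2]).round(1),np.degrees(np.arctan2(e[1],e[0])).round(1))
o=robot.get_obs();print(o["eef_pos"],R.from_rotvec(o["tool_rot"]).as_matrix().round(4),o["q"].round(3))
```

```text
plate [565.01539964 -80.39588727  57.        ] [array([ 10.1, -44.9,   0. ]), array([-11.6,  43.8,   0. ]), array([-44. , -10.8,   0. ]), array([45.4, 11.8,  0. ])]
hub [566.  -80.7  85. ] 0.0 0.0
stud [580.5 -47.9  72. ] 35.8 66.2
notch [ 550.4 -116.1   56. ] 38.7 -113.8
red [616.6 -83.6  58. ] 50.6 -3.2
[616.00730519 -77.50230785 404.5801682 ] [[-9.716e-01 -2.366e-01 -6.000e-04]
 [-2.366e-01  9.716e-01  0.000e+00]
 [ 6.000e-04  2.000e-04 -1.000e+00]] [ 0.189  0.271 -0.114 -0.    -1.187 -1.521]
```

Call:
servo_tool(deltas=[[[0,0,0],[0.45,0.93,0],-1],[[0,0,0],[0.44,0.93,0],-1],[[0,0,0.167],[0,0,1],-1],[[0,0,0.167],[0,0,1],-1],[[0,0,0.167],[0,0,1],-1],[[0,0,0.167],[0,0,1],-1],[[0,0,0.167],[0,0,1],-1],[[0,0,0.167],[0,0,1],-1],[[0,0,0.167],[0,0,1],-1],[[0,0,0.17],[0,0,1],-1]])

```text
time: 3.82
eef_pos: [603.1, -60.2, 324.8]
tool_rot: [1.648, 2.674, 0.001]
contact_force: [0.4, 0.6, 0.7]
grip_width: 0.005
gripper_force: 0.0
```

Call:
servo_tool(deltas=[[[0,0,0],[0,0,2],-1],[[0,0,0],[0,0,2],-1],[[0,0,0],[0,0,0],-1]])

```text
time: 4.2
eef_pos: [602.8, -60.4, 283.7]
tool_rot: [-1.64, -2.677, 0.003]
contact_force: [-0.4, 0.0, -1.1]
grip_width: 0.01
gripper_force: 0.0
```

```bash
cat > st.py <<'E'
from h import *
o=robot.get_obs();m=R.from_rotvec(o["tool_rot"]).as_matrix();C=np.array([565.5,-80.6])
e=o["eef_pos"][:2]-C
print(o["time"],o["eef_pos"].round(1),"yaw_y",np.degrees(np.arctan2(m[1,1],m[0,1])).round(1),"r",np.hypot(*e).round(1),"ang",np.degrees(np.arctan2(e[1],e[0])).round(1),"z",m[:,2].round(4),o["q"].round(2),o["contact_force"].round(1))
E
python3 st.py
```

```text
4.2 [602.8 -60.4 283.7] yaw_y 27.0 r 42.4 ang 28.5 z [-2.6e-03 -3.0e-04 -1.0e+00] [ 0.22  0.35 -0.3  -0.   -0.92 -2.89] [-0.4  0.  -1.1]
```

Call:
servo_tool(deltas=[[[0,0,0],[0,0,1.4],-1],[[0,0,0],[0,0,1.4],-1],[[0,0,0],[0,0,1.4],-1],[[0,0,0],[0,0,0],-1]])

```text
time: 4.7
eef_pos: [603.2, -60.8, 241.0]
tool_rot: [-1.64, -2.677, 0.003]
contact_force: [-0.3, 0.1, 0.2]
grip_width: 0.009
gripper_force: 0.0
```

```bash
python3 st.py
python3 - <<'E'
from h import *
i,K,M=grab("scene")
u,v=proj(K,M,np.array([566,-82,70])).astype(int)
cv2.imwrite("pics/s3.png",cv2.resize(i[v-40:v+40,u-50:u+50],None,fx=6,fy=6,interpolation=cv2.INTER_CUBIC))
E
```

```text
4.7 [603.2 -60.8 241. ] yaw_y 27.0 r 42.6 ang 27.7 z [-2.8e-03 -4.0e-04 -1.0e+00] [ 0.22  0.4  -0.34 -0.   -0.83 -2.89] [-0.3  0.1  0.2]
```

View pics/s3.png

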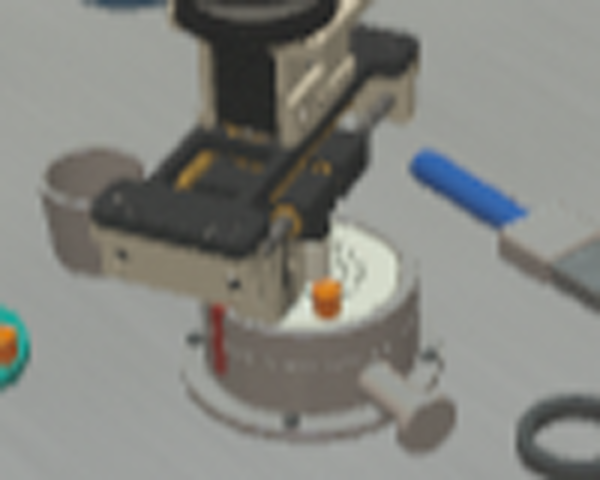

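The fingertips stand above the plate just behind the stud at (327,298), touching nothing. Now I'll sweep along the arc counter-clockwise.

Call:
servo_tool(deltas=[[[0,0,-0.07],[0.3,-0.01,0],-1],[[0,0,-0.07],[0.3,-0.01,0],-1],[[0,0,-0.07],[0.3,-0.01,0],-1],[[0,0,-0.07],[0.3,-0.01,0],-1],[[0,0,-0.07],[0.3,-0.01,0],-1],[[0,0,-0.07],[0.3,-0.01,0],-1],[[0,0,-0.07],[0.3,-0.01,0],-1],[[0,0,-0.07],[0.3,-0.01,0],-1],[[0,0,-0.07],[0.3,-0.01,0],-1],[[0,0,-0.07],[0.3,-0.01,0],-1]])

```text
time: 6.0
eef_pos: [582.7, -40.5, 243.4]
tool_rot: [0.619, 3.079, 0.001]
contact_force: [0.5, 0.2, -0.7]
grip_width: 0.007
gripper_force: 0.3
```

```bash
python3 st.py
```

```text
6.0 [582.7 -40.5 243.4] yaw_y 67.3 r 43.6 ang 66.8 z [ 1.6e-03  2.0e-04 -1.0e+00] [ 0.27  0.36 -0.39  0.   -0.81 -2.23] [ 0.5  0.2 -0.7]
```

Call:
servo_tool(deltas=[[[0,0,-0.07],[0.3,-0.02,0.1],-1],[[0,0,-0.07],[0.3,-0.02,0],-1],[[0,0,-0.07],[0.3,-0.02,0],-1],[[0,0,-0.07],[0.3,-0.02,0],-1],[[0,0,-0.07],[0.3,-0.02,0],-1],[[0,0,-0.07],[0.3,-0.02,0],-1],[[0,0,-0.07],[0.3,-0.02,0],-1],[[0,0,-0.07],[0.3,-0.02,0],-1],[[0,0,-0.07],[0.3,-0.02,0],-1],[[0,0,-0.07],[0.3,-0.02,0],-1]])

```text
time: 7.25
eef_pos: [553.3, -40.0, 242.4]
tool_rot: [-0.474, 3.104, 0.0]
contact_force: [0.8, 0.3, 0.2]
grip_width: 0.004
gripper_force: 0.3
```

```bash
python3 st.py
```

```text
7.25 [553.3 -40.  242.4] yaw_y 107.4 r 42.4 ang 106.7 z [ 1.8e-03  4.0e-04 -1.0e+00] [ 0.28  0.32 -0.46  0.   -0.79 -1.55] [0.8 0.3 0.2]
```

Call:
servo_tool(deltas=[[[0,0,-0.07],[0.3,-0.02,0],-1],[[0,0,-0.07],[0.3,-0.02,0],-1],[[0,0,-0.07],[0.3,-0.02,0],-1],[[0,0,-0.07],[0.3,-0.02,0],-1],[[0,0,-0.07],[0.3,-0.02,0],-1],[[0,0,-0.07],[0.3,-0.02,0],-1],[[0,0,-0.07],[0.3,-0.02,0],-1],[[0,0,-0.07],[0.3,-0.02,0],-1],[[0,0,-0.07],[0.3,-0.02,0],-1],[[0,0,0],[0,0,0],-1]])

```text
time: 8.5
eef_pos: [531.9, -56.2, 242.2]
tool_rot: [-1.409, 2.807, -0.001]
contact_force: [-0.2, 0.4, 0.5]
grip_width: 0.005
gripper_force: 0.0
```

```bash
python3 st.py
python3 - <<'E'
from h import *
out=[]
for n in("scene","top","wrist"):
    i,K,M=grab(n);np.savez(n+"4.npz",i=i,K=K,M=M)
    u,v=proj(K,M,np.array([566,-82,70])).astype(int)
    w=(25,30) if n!="wrist" else (75,90)
    u=np.clip(u,w[1],512-w[1]);v=np.clip(v,w[0],384-w[0]);print(n,u-w[1],v-w[0])
    out.append(cv2.resize(i[v-w[0]:v+w[0],u-w[1]:u+w[1]],(264,220),interpolation=cv2.INTER_CUBIC))
cv2.imwrite("pics/s4.png",np.hstack(out))
E
```

```text
8.5 [531.9 -56.2 242.2] yaw_y 143.3 r 41.6 ang 144.1 z [ 1.2e-03  2.0e-04 -1.0e+00] [ 0.26  0.3  -0.5   0.   -0.77 -0.9 ] [-0.2  0.4  0.5]
scene 217 150
top 245 158
wrist 80 165
```

View pics/s4.png

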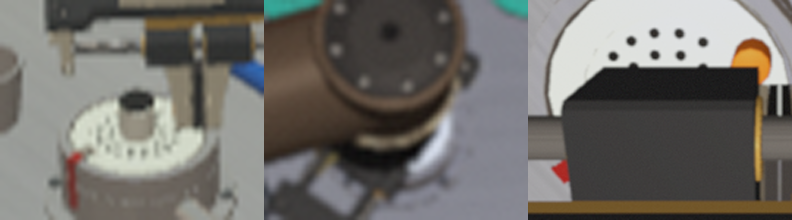

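The scene crop shows the notch just short of the red mark, and the wrist crop shows the stud at (223,58), still against the finger. I'll compute the remaining angle.

Run:
```python
from h import *
C=np.array([565.5,-80.6])
def pr(n,p):
    e=p[:2]-C;print(n,p.round(1),np.hypot(*e).round(1),np.degrees(np.arctan2(e[1],e[0])).round(1))
d=np.load("wrist4.npz");i,K,M=d["i"],d["K"],d["M"]
h=cv2.cvtColor(i,cv2.COLOR_BGR2HSV);m=cv2.inRange(h,(8,150,215),(25,255,255));m[:165]=0;m[220:]=0;m[:,:210]=0;m[:,255:]=0
v,u=np.nonzero(m);print(len(u),u.min(),u.max(),v.min(),v.max())
pr("studtop",onz(K,M,((u.min()+u.max())/2,(v.min()+v.max())/2),72))
pr("studtop eye",onz(K,M,(232,204.5),72))
d=np.load("scene4.npz");K,M=d["K"],d["M"]
pr("notch",onz(K,M,(217+86/4.4,150+154/4.4),56)); pr("red",onz(K,M,(217+73/4.4,150+158/4.4),58))
```

```text
254 219 243 199 219
studtop [530.3 -77.4  72. ] 35.3 174.9
studtop eye [528.5 -79.   72. ] 37.0 177.5
notch [608.  -81.1  56. ] 42.5 -0.7
red [618.9 -80.7  58. ] 53.4 -0.2
```

Call:
servo_tool(deltas=[[[0,0,0],[-0.5,0,0],-1],[[0,0,0],[-0.5,0.0,-0.5],-1],[[0,0,0],[0,0,-3.5],-1],[[0,0,0],[0,0,-4],-1],[[0,0,0],[-1.3,-1.4,-4],-1],[[0,0,0],[-1.3,-1.4,-4],-1],[[0,0,0],[-1.4,-1.4,0],-1],[[0,0,0],[0,0,0],-1],[[0,0,0],[0,0,0],-1]])

```text
time: 9.78
eef_pos: [594.7, -41.1, 401.1]
tool_rot: [1.409, -2.806, -0.001]
contact_force: [-0.9, 0.4, -0.7]
grip_width: 0.004
gripper_force: 0.0
```

```bash
python3 st.py
python3 - <<'E'
from h import *
i,K,M=grab("wrist");np.savez("w5.npz",i=i,K=K,M=M)
u,v=proj(K,M,np.array([566,-81,56])).astype(int)
x0,y0=max(u-85,0),max(v-80,0)
print(x0,y0);cv2.imwrite("pics/w5.png",cv2.resize(i[y0:y0+150,x0:x0+170],None,fx=4,fy=4,interpolation=cv2.INTER_CUBIC))
E
```

```text
9.775 [594.7 -41.1 401.1] yaw_y 143.3 r 49.1 ang 53.6 z [-1.4e-03 -1.0e-04 -1.0e+00] [ 0.26  0.23 -0.17 -0.   -1.17 -0.9 ] [-0.9  0.4 -0.7]
166 46
```

View pics/w5.png

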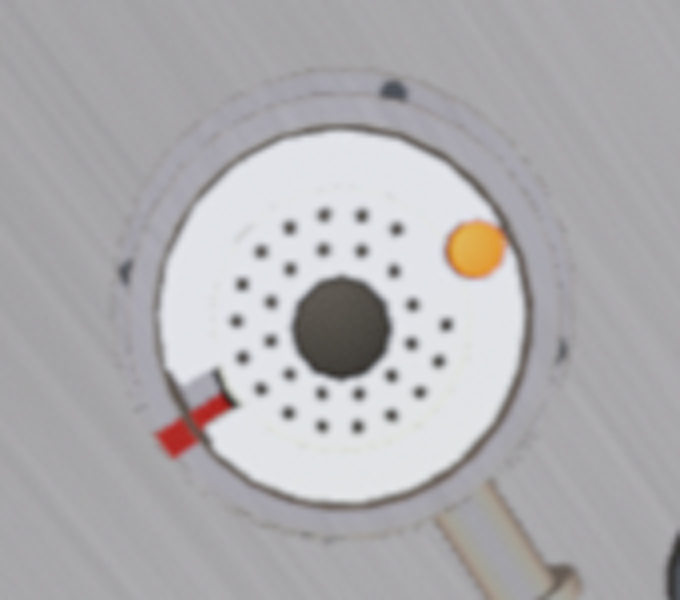

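The notch spans (215,371) to (237,405), and the red pin shows in its lower half, with the red mark at (172,443). The plate needs a few more degrees counter-clockwise, so I'll measure that.

Run:
```python
from h import *
d=np.load("w5.npz");K,M,i=d["K"],d["M"],d["i"]
f=lambda p,z:onz(K,M,(p[0]/4+166-.4,p[1]/4+46-.4),z)
h0=f((341,328),85)
h=cv2.cvtColor(i,cv2.COLOR_BGR2HSV)
def cen(m):
    m[:46]=0;m[196:]=0;m[:,:166]=0;m[:,336:]=0
    v,u=np.nonzero(m);return np.array([(u.min()+u.max())/2,(v.min()+v.max())/2]),u,v
so,_,_=cen(cv2.inRange(h,(8,130,150),(25,255,255)))
_,u,v=cen(cv2.inRange(h,(0,130,80),(5,255,255))|cv2.inRange(h,(172,130,80),(180,255,255)))
red=np.array([onz(K,M,(a,b),52)[:2] for a,b in zip(u,v)])
r=np.hypot(*(red-h0[:2]).T)
rim=red[r>47].mean(0);pin=red[(r<45)]
an=lambda e:np.degrees(np.arctan2(e[1],e[0])).round(1)
print("hub",h0.round(1))
print("stud",onz(K,M,so,72).round(1),an((onz(K,M,so,72)-h0)[:2]),"rim red",rim,an(rim-h0[:2]),"pin",len(pin),pin.mean(0),an(pin.mean(0)-h0[:2]))
for p in((215,371),(237,405)):
    q=f(p,55);print("notch corner",q.round(1),np.hypot(*(q-h0)[:2]).round(1),an((q-h0)[:2]))
```

```text
hub [566.6 -81.7  85. ]
stud [531.2 -76.8  72. ] 172.2 rim red [617.80837283 -83.30184424] -1.8 pin 38 [606.64750687 -83.66553113] -2.8
notch corner [599.2 -90.8  55. ] 33.9 -15.5
notch corner [600.  -80.8  55. ] 33.5 1.6
```

Call:
servo_tool(deltas=[[[0,0,0],[1.4,1.4,0],-1],[[0,0,0],[1.3,1.4,4],-1],[[0,0,0],[1.3,1.4,4],-1],[[0,0,0],[0,0,4],-1],[[0,0,0],[0,0,3],-1],[[0,0,0],[0,0,1],-1],[[0,0,0],[0.5,0,0],-1],[[0,0,0],[0.3,0,0],-1],[[0,0,0],[0.2,0,0],-1],[[0,0,0],[0,0,0],-1]])

```text
time: 11.08
eef_pos: [531.7, -56.3, 242.5]
tool_rot: [-1.409, 2.806, -0.001]
contact_force: [-0.0, 0.6, 0.5]
grip_width: 0.009
gripper_force: 0.0
```

Call:
servo_tool(deltas=[[[0,0,-0.03],[0.12,0,0],-1],[[0,0,-0.03],[0.13,-0.01,0],-1],[[0,0,-0.03],[0.13,-0.01,0],-1],[[0,0,0],[0,0,0],-1],[[0,0,0],[0,0,0],-1]])

```text
time: 11.7
eef_pos: [529.6, -59.4, 241.6]
tool_rot: [1.534, -2.741, 0.0]
contact_force: [0.7, 0.3, 1.4]
grip_width: 0.003
gripper_force: 0.4
```

```bash
python3 st.py
```

```text
11.7 [529.6 -59.4 241.6] yaw_y 148.5 r 41.7 ang 149.5 z [-0. -0. -1.] [ 0.26  0.29 -0.51  0.   -0.77 -0.81] [0.7 0.3 1.4]
```

Call:
servo_tool(deltas=[[[0,0,0],[-0.5,0,0],-1],[[0,0,0],[-0.5,0.0,-0.5],-1],[[0,0,0],[0,0,-3.5],-1],[[0,0,0],[0,0,-4],-1],[[0,0,0],[-1.3,-1.4,-4],-1],[[0,0,0],[-1.3,-1.4,-4],-1],[[0,0,0],[-1.4,-1.4,0],-1],[[0,0,0],[0,0,0],-1],[[0,0,0],[0,0,0],-1]])

```text
time: 12.82
eef_pos: [591.0, -38.7, 401.1]
tool_rot: [1.534, -2.74, -0.001]
contact_force: [-0.1, 0.8, -0.5]
grip_width: 0.003
gripper_force: 0.0
```

```bash
python3 st.py
python3 - <<'E'
from h import *
i,K,M=grab("wrist");np.savez("w6.npz",i=i,K=K,M=M)
u,v=proj(K,M,np.array([566,-81,56])).astype(int)
x0,y0=max(u-85,0),max(v-80,0)
print(x0,y0);cv2.imwrite("pics/w6.png",cv2.resize(i[y0:y0+150,x0:x0+170],None,fx=4,fy=4,interpolation=cv2.INTER_CUBIC))
E
```

```text
12.825 [591.  -38.7 401.1] yaw_y 148.5 r 49.0 ang 58.7 z [-1.6e-03 -2.0e-04 -1.0e+00] [ 0.26  0.23 -0.18 -0.   -1.16 -0.81] [-0.1  0.8 -0.5]
166 46
```

View pics/w6.png

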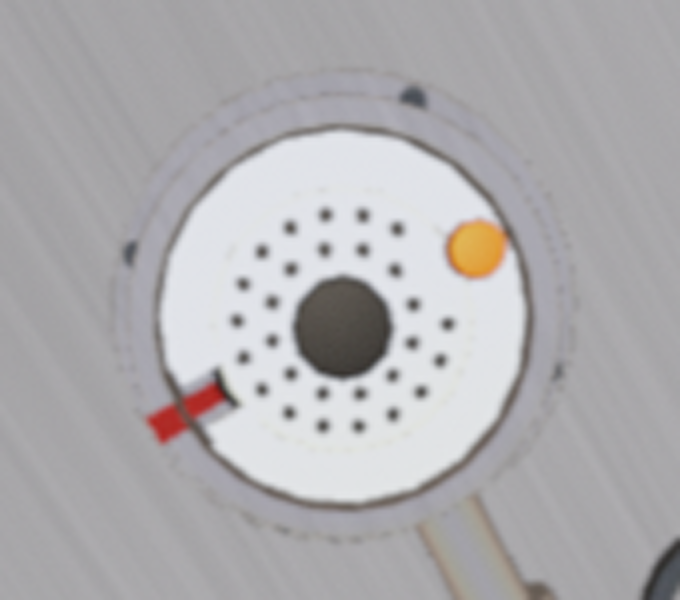

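The pin now lies near the middle of the notch. I'll check this numerically.

Run:
```python
from h import *
d=np.load("w6.npz");K,M,i=d["K"],d["M"],d["i"]
f=lambda p,z:onz(K,M,(p[0]/4+166-.4,p[1]/4+46-.4),z)
h0=f((342,328),85)
h=cv2.cvtColor(i,cv2.COLOR_BGR2HSV)
def cen(m):
    m[:46]=0;m[196:]=0;m[:,:166]=0;m[:,336:]=0
    v,u=np.nonzero(m);return u,v
an=lambda e:np.degrees(np.arctan2(e[1],e[0])).round(1)
u,v=cen(cv2.inRange(h,(8,130,150),(25,255,255)));so=onz(K,M,((u.min()+u.max())/2,(v.min()+v.max())/2),72)
u,v=cen(cv2.inRange(h,(0,130,80),(5,255,255))|cv2.inRange(h,(172,130,80),(180,255,255)))
red=lambda z:np.array([onz(K,M,(a,b),z)[:2] for a,b in zip(u,v)])
A=red(58);rA=np.hypot(*(A-h0[:2]).T);B=red(45.5);rB=np.hypot(*(B-h0[:2]).T)
rim=A[rA>48].mean(0);pb=B[rB<43];pin=pb.mean(0)
print("hub",h0.round(1),"stud",so.round(1),an((so-h0)[:2])-180)
print("rim",rim.round(1),an(rim-h0[:2]),"pin",len(pb),pin.round(1),an(pin-h0[:2]),"y range",pb[:,1].min(),pb[:,1].max())
for p in((216,371),(237,405)):
    q=f(p,55);print("corner",q.round(1),an((q-h0)[:2]))
o=robot.get_obs();m=R.from_rotvec(o["tool_rot"]).as_matrix();print("to hub, tool cm",(m.T@(np.r_[566,-81,263]-o["eef_pos"])/10).round(2))
```

```text
hub [566.4 -81.7  85. ] stud [530.5 -79.9  72. ] -2.9000000000000057
rim [617.3 -83.5] -1.9 pin 31 [605.9 -83. ] -1.9 y range -85.32116085624779 -80.66173799777484
corner [599.7 -87.8  55. ] -10.3
corner [599.8 -77.9  55. ] 6.5
to hub, tool cm [ 4.89 -0.1  13.82]
```

The notch is at about −2.5° and the pin at −1.9°, so they are aligned within 1°. Now I'll go above the hub.

Call:
servo_tool(deltas=[[[0,0,0],[2,0,2],-1],[[0,0,0],[2,0,3],-1],[[0,0,0],[0.9,-0.1,3],-1],[[0,0,0],[0,0,3],-1],[[0,0,0],[0,0,2],-1],[[0,0,0],[0,0,0.3],-1],[[0,0,0],[0,0,0],-1],[[0,0,0],[0,0,0],-1]])

```text
time: 13.88
eef_pos: [567.1, -81.0, 269.8]
tool_rot: [-1.534, 2.74, -0.001]
contact_force: [-0.6, 0.3, 0.5]
grip_width: 0.002
gripper_force: 0.0
```

```bash
python3 st.py
```

```text
13.875 [567.1 -81.  269.8] yaw_y 148.5 r 1.6 ang -13.9 z [ 1.7e-03  1.0e-04 -1.0e+00] [ 0.2   0.32 -0.39  0.   -0.86 -0.75] [-0.6  0.3  0.5]
```

Call:
servo_tool(deltas=[[[0,0,0],[0,0,0.2],-1],[[0,0,0],[0,0,0.2],-1],[[0,0,0],[0,0,0.2],-1],[[0,0,0],[0,0,0.2],-1],[[0,0,0],[0,0,0.1],-1],[[0,0,0],[0,0,0],-1]])

```text
time: 14.62
eef_pos: [566.8, -81.0, 259.6]
tool_rot: [1.535, -2.741, -0.0]
contact_force: [-0.3, 0.0, 2.1]
grip_width: 0.004
gripper_force: 0.8
```

Call:
servo_tool(deltas=[[[0,0,0],[0,0,0.1],-1],[[0,0,0],[0,0,0.1],-1],[[0,0,0],[0,0,0.1],-1],[[0,0,0],[0,0,0],-1]])

```text
time: 15.12
eef_pos: [566.8, -81.0, 256.5]
tool_rot: [-1.535, 2.741, -0.0]
contact_force: [1.1, 1.2, 2.3]
grip_width: 0.003
gripper_force: 0.8
```

Call:
servo_tool(deltas=[[[0,0,0],[0,0,0.1],-1],[[0,0,0],[0,0,0.1],-1],[[0,0,0],[0,0,0.1],-1],[[0,0,0],[0,0,0],-1]])

```text
time: 15.62
eef_pos: [566.8, -81.0, 253.5]
tool_rot: [-1.535, 2.741, -0.0]
contact_force: [0.4, 0.9, 1.3]
grip_width: 0.005
gripper_force: 0.8
```

Call:
servo_tool(deltas=[[[0,0,0],[0,0,0.05],-1],[[0,0,0],[0,0,0.05],-1],[[0,0,0],[0,0,0],-1]])

```text
time: 16.0
eef_pos: [566.8, -81.0, 253.4]
tool_rot: [-1.535, 2.741, -0.0]
contact_force: [-3.0, 2.2, 8.7]
grip_width: 0.004
gripper_force: 4.6
```

Call:
servo_tool(deltas=[[[0,0,0],[0,0,0.05],-1],[[0,0,0],[0,0,0],-1],[[0,0,0],[0,0,0],-1]])

```text
time: 16.38
eef_pos: [566.7, -81.0, 253.4]
tool_rot: [-1.535, 2.741, -0.001]
contact_force: [-4.5, 1.8, 13.6]
grip_width: 0.006
gripper_force: 6.7
```

Call:
servo_tool(deltas=[[[0,0,0],[0,0,0.03],-1],[[0,0,0],[0,0,0],-1],[[0,0,0],[0,0,0],-1]])

```text
time: 16.75
eef_pos: [566.7, -81.0, 253.4]
tool_rot: [-1.535, 2.74, -0.001]
contact_force: [-5.1, 2.6, 16.2]
grip_width: 0.006
gripper_force: 7.9
```

The plate is at a firm stop, with the hub top at about 75.4 mm (home is 75). I'll raise the arm and check.

Call:
servo_tool(deltas=[[[0,0,0],[0,0,-0.3],-1],[[0,0,0],[0,0,-2],-1],[[0,0,0],[0,0,-4],-1],[[0,0,0],[0,0,-4],-1],[[0,0,0],[-2.4,0,-3.5],-1],[[0,0,0],[-2.4,0,0],-1],[[0,0,0],[0,0,0],-1],[[0,0,0],[0,0,0],-1]])

```text
time: 17.75
eef_pos: [591.5, -40.0, 388.4]
tool_rot: [1.534, -2.739, -0.002]
contact_force: [-1.4, -0.5, -0.3]
grip_width: 0.006
gripper_force: 0.0
```

```bash
python3 st.py
python3 - <<'E'
from h import *
i,K,M=grab("wrist");s,Ks,Ms=grab("scene")
u,v=proj(K,M,np.array([566,-81,50])).astype(int);a,b=proj(Ks,Ms,np.array([566,-81,60])).astype(int)
x0,y0=max(u-60,0),max(v-60,0)
cv2.imwrite("pics/w7.png",np.hstack([cv2.resize(i[y0:y0+120,x0:x0+120],(400,400),interpolation=cv2.INTER_CUBIC),cv2.resize(s[b-30:b+30,a-30:a+30],(400,400),interpolation=cv2.INTER_CUBIC)]))
E
```

```text
17.75 [591.5 -40.  388.4] yaw_y 148.5 r 48.2 ang 57.3 z [-2.5e-03 -3.0e-04 -1.0e+00] [ 0.26  0.24 -0.2  -0.   -1.14 -0.81] [-1.4 -0.5 -0.3]
```

View pics/w7.png

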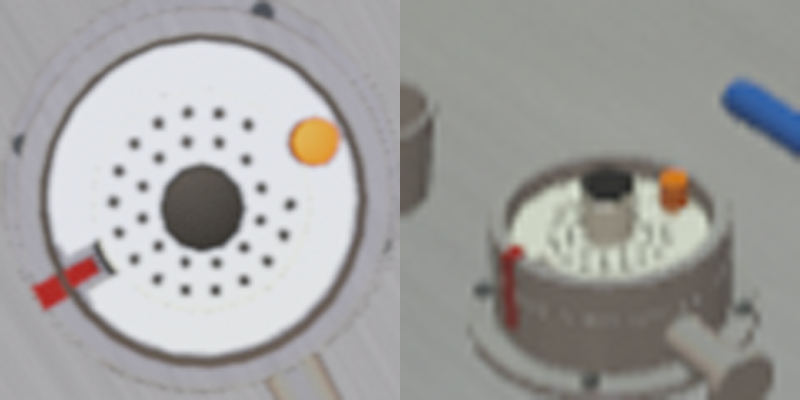

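The pin sits inside the notch at about (85,270), and the plate lies level and well below the rim. The arm is clear of everything.

```bash
python3 -c "from bench import robot; print(robot.job_done())"
```

```text
the job is handed in; nothing more can be done
None
```

I turned the plate until its notch was over the key pin and pressed it down to a firm stop at about 16 N, with the hub top at about 75.4 mm (home is 75 mm), then handed the job in at about 18 s with the arm clear; no verdict came back.

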